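# Close a gearbox on its dowels and hold it shut for the screws

### The arm

A 6-joint arm with a two-finger parallel gripper is mounted at the origin on a cart in front of the work surface, level with it; the furniture and walls round the work are solid. World frame = base frame: x ahead of the robot, y to its left, z up, the work surface at z = 0. Lengths are in m, angles in rad, forces in N, time in s.
With the tool pointing down it reaches from about 0.25 to 0.725 m from the base axis. Payload 9.7 kg.
Tool frame: the origin (TCP) lies at the very end of the fingers, on their centre line; the grasp point (between the pads) lies behind it (bot.hold_point_z is the z of the grasp point in the tool frame, in m); z points along the fingers, y is the direction in which the jaws open and shut (so a half turn about z gives the same grasp; the last joint's range is limited). The gripper opens to 85 mm and grips with 20 to 120 N. Pads are 22 mm wide; open, the fingers measure 114 mm over their backs; the gripper's body (76 mm by 85 mm) begins 54 mm behind the grasp point. The pads swing forward as they close: fully open they stand 13 mm farther back than shut.
Start: joints at [1.23, 0.087, 0.176, 1.66, 0, 1.571], TCP at [0.184, 0.518, 0.231] pointing down, gripper open.
Joint ranges: [-3.13, 3.13], [-0.85, 1.81], [-1.15, 1.24], [-2.2, 2.28], [-1.44, 1.52], [-3.14, 3.14]. Speed limits (rad/s): [2.22, 2.22, 2.57, 3.14, 3.14, 3.14].

### API

Orientations are given as a unit quaternion [w, x, y, z].
In Python, from bench import bot, optics, order, nets gives the robot as it stands.
- The arm moves only by the tool carry_out, never from a script. Its argument "targets" is a list of rows, each a list of 7 numbers: the shift along the world's x, y, z normalised to -1 to 1, where 1 is 0.25 m, then the turn, a rotation vector about the world's x, y, z normalised to -1 to 1, where 1 is 90 degrees, then the closure, from 0 (fully open) to 1 (shut). In form: [[x, y, z, rx, ry, rz, claw], ...]. A call has 1 to 5 rows; each row is the pose to reach, as a shift and turn from the pose measured when the call began; what a row does not reach only later rows make up. A row lasts 1/12 s, in which the tool goes at most 41.7 mm and 7.16 degrees, less where a joint would pass 70% of its speed; a pose out of reach is approached as far as the arm can. A call with a number of a shift or a turn outside -1 to 1 is refused whole. A call with a gripper value outside its range is refused whole. The fingers move at their own pace and stop on an object; "grip_force" is the grip in N (left out, the last holds). Time passes only in rows, so rows that repeat a pose let the fingers close. It gives the time, the measured TCP pose, the force and the opening at its end, in the units of the state.
- bot.get_obs(): the state, without advancing time (a new reading comes with each control period).
- optics.read_camera(name): name is "scene" or "top" or "wrist"; returns a dict with "image" (384x512x3 uint8, red, green, blue), "vfov" (degrees; the focal length in pixels is half the picture's height over the tangent of half this angle, whatever the lens; pixels are square), "cx", "cy" (the principal point, pixels), "pose" (4x4, takes a point from camera to world coordinates). Camera axes: x right, y down, z forward; pixel columns grow to the right and rows downward; lengths in m; the calibration is good to about 2 mm. A picture is of the moment at which its call begins. There is no depth.
- order.close_job(): hands the job in, once; it reports no verdict.
Trained networks look in the newest picture that a camera, given by its name, has taken for a name from the list of things; names that differ only in an ending like _2 or _b are one class to them, and where a whole thing is asked for, a point or a joint stands for the part that bears it (a point fixed in the world has none). Each returns a list of dicts, best first, with "confidence" (0 to 1); they miss things now and then, are a little off and sometimes report something else, mostly with a low value. They report only what shows in the picture. A call takes as long as a camera call.
- nets.search_frame(camera, name): "box" ([left, top, width, height] as shares, 0 to 1, of the picture: columns of its width, rows of its height, round what is visible of it).
- nets.cut_out(camera, name): "pixels" (384x512 bool, what is visible of it) and "box" ([left, top, width, height] as shares, 0 to 1, of the picture: columns of its width, rows of its height, round what is visible of it).
- nets.pinpoint(camera, name): "point" ([column, row] as shares, 0 to 1, of the picture: columns of its width, rows of its height: a listed point, or the origin of a listed thing).
The state is a dict: "t": time; "qpos": joint angles; "dq": joint speeds; "joint_efforts": joint torques, N m; "tool_pos": TCP position; "eef_rot": TCP orientation; "wrist_force": force on the tool from outside, world axes, zero at the start; "wrist_torque": the same for the moment, N m; "gripper_width": opening from 0.0 (shut) to 1.0 (fully open).
Only numpy, scipy, OpenCV 4.12 (cv2) and the standard library are available. Lean on these libraries where they do the work, as an engineer would, in place of code of your own. Each camera call takes 0.05 s, during which the arm holds its last target.

### The job

Get the small grey gearbox ready for its cover screws: first set the housing down flat on the two pegs of the dark assembly stand, then put the cover on the housing's two dowels (pegs and dowels are unequal, so each part goes on only one way round) and press it down against the spring-loaded bearing until the two halves meet all round. Finish while still holding the cover pressed fully shut: do not let go, because the bearing spring would lift it again. Leave the small pulley, the hex key and the red screwdriver as they are.

Things in the scene. Friction and masses are not known exactly. Their poses are not given: they have to be found in the camera images.
- stand: Dark steel assembly stand fixed to the bench: plate 150 (x) x 72 x 14 mm. Origin at the centre of its underside, z up. Two bright bullet-nosed pegs rise 13 mm from its top on the long centre line: a thick one 30 mm from the centre towards -x, a thin one 30 mm towards +x. It lies about across the robot's view, the thin-peg end (+x) to the robot's left.
- housing: Lower half of the gearbox, loose, 0.45 to 0.7 kg: grey block 110 (x) x 52 (y) x 44 mm with a bright joint face on top. Origin at the centre of its flat underside, z up. A 12 mm input shaft sticks 20 mm out of its +x end, an amber sight glass is on the -x end. Starts flat on the bench, shaft roughly to the robot's left. Grip it across its width near mid length; on the stand the shaft points to the thin-peg end.
- bearing (a joint): Bearing in the middle of the housing's top: steel ring, 37 mm diameter, on a spring, with a 14 mm shaft end 15 mm above the ring. Value = how far it is pushed down, m: 0 = free, ring 6 mm above the joint face; about 0.006 = flush, cover closed. The spring pushes back with about 7 N at 0 and 10 N at 0.006, more than the cover weighs: an unheld cover rests 6 mm open.
- cover: Upper half, loose, 0.2 to 0.34 kg: grey block 110 (x) x 52 (y) x 22 mm lying flat, right way up. Origin at the centre of its flat underside, z up. Middle: 25.5 mm through bore with a bright 4 mm high ring on top. Red plug (11 mm, 7 mm high) on top 26.5 mm towards +x: it goes to the housing's shaft end. Starts with the plug roughly to the robot's left. Closed, it is 44 mm above the housing's origin. Grip across its width.
- stand_thick_peg (a point): Foot of the stand's thick peg (12 mm diameter), at the level of the plate's top, 14 mm above the bench.
- stand_thin_peg (a point): Foot of the stand's thin peg (8 mm diameter), at the level of the plate's top, 14 mm above the bench.
- housing_thick_socket (a point): Mouth centre of the blind socket in the housing's underside for the stand's thick peg: 15.5 mm deep, 13.5 mm wide, chamfered, 30 mm from the centre towards -x.
- housing_thin_socket (a point): Mouth centre of the blind socket in the housing's underside for the stand's thin peg: 15.5 mm deep, 9.5 mm wide, chamfered, 30 mm from the centre towards +x.
- housing_thick_dowel (a point): Foot of the housing's thick dowel (12 mm diameter, 15 mm high, bullet nose), at the level of the joint face, 44 mm above the housing's underside, 41 mm from the centre towards -x.
- housing_thin_dowel (a point): Foot of the housing's thin dowel (8 mm diameter, 15 mm high, bullet nose), at the level of the joint face, 44 mm above the housing's underside, 41 mm from the centre towards +x.
- cover_thick_hole (a point): Centre of the cover's through hole for the thick dowel, at the cover's underside: 13.5 mm wide, chamfered, 41 mm from the centre towards -x.
- cover_thin_hole (a point): Centre of the cover's through hole for the thin dowel, at the cover's underside: 9.5 mm wide, chamfered, 41 mm from the centre towards +x.
- pulley: Bystander: bright turned pulley, 42 mm diameter, 26 mm high, standing flat on the bench behind the stand. Origin under its centre.
- hex_key: Bystander: steel hex key 35 x 115 x 8 mm lying on the bench. Origin under its centre.
- screwdriver_cross: Bystander: screwdriver with a red handle, 29 x 175 x 29 mm, lying on the bench. Origin under its centre.

How it is judged:
By the outcome, as a careful person would: the job done as asked, in the order asked, and still so for the second after the job is handed in, while the arm keeps its last pose, push and grip.
It also fails if it takes over 51 s, if anything falls off the work surface, if the arm or the gripper's body presses on something with over 40 N, if the wrist force passes 120 N, or if a joint passes its speed limit or range.

## Working session

There is one attempt and no reset: what is moved stays moved. The work goes in short steps, Python scripts to look and compute and a tool call to move; the robot and the scene stay as the last step left them, time stands still between calls to the robot, and variables do not carry over. Pictures are saved under pics/ and viewed, and the job is handed in when it is done.

Besides the shell and the picture viewer there is one more tool, called after "Call:" by a JSON object that holds its "name" and its "arguments", one argument or row to a line. carry_out: Moves the arm, as the interface text tells. Scaled input: -1 to 1 covers 0.25 m each way for a shift and 90 degrees each way for a turn. Its arguments: {"type":"object","properties":{"targets":{"type":"array"},"grip_force":{"type":"number"}},"required":["targets"]}

```bash
ls; mkdir -p pics
python3 - <<'E'
from bench import bot, optics, order, nets
import cv2
o=bot.get_obs(); print(o, bot.hold_point_z)
for c in ["scene","top","wrist"]:
    r=optics.read_camera(c); cv2.imwrite(f"pics/a_{c}.png",r["image"][:,:,::-1]); print(c,r["vfov"],r["cx"],r["cy"],r["pose"].round(4).tolist() if hasattr(r["pose"],'round') else r["pose"])
E
```

```text
pics
{'t': 0.0, 'qpos': array([ 1.22996339e+00,  8.75107791e-02,  1.75154675e-01,  1.65977476e+00,
       -2.84373451e-05,  1.57078107e+00]), 'dq': array([-4.62814580e-04, -6.92449712e-04, -6.82699319e-04, -2.99338076e-04,
       -1.44433309e-03, -1.84638602e-05]), 'joint_efforts': array([-1.90510662e-03, -5.20386636e+01,  4.64803720e+01,  1.65054621e-02,
       -9.36851006e-05,  1.57128216e-05]), 'tool_pos': array([0.18378793, 0.51816362, 0.23056572]), 'eef_rot': array([-9.91560282e-05,  1.69585235e-01,  9.85515298e-01, -6.60011836e-04]), 'wrist_force': array([ 0.3524098 , -0.2102517 , -0.55505019]), 'wrist_torque': array([ 0.0271621 , -0.01233437, -0.02745575]), 'gripper_width': 0.9994043122837781} -0.0187
scene 53.858062600694204 258.9760693244364 194.1697865868828 [[0.4369, -0.5487, 0.7128, -0.0938], [-0.8994, -0.255, 0.355, -0.4626], [-0.0131, -0.7962, -0.6049, 0.6446], [0.0, 0.0, 0.0, 1.0]]
top 49.01741758546683 256.18461570552046 191.97745488792975 [[-0.0187, -0.9973, 0.0713, 0.5169], [-0.9997, 0.0196, 0.0112, -0.1227], [-0.0126, -0.0711, -0.9974, 1.0935], [0.0, 0.0, 0.0, 1.0]]
wrist 59.74425960366702 250.66518665923635 190.00237540531157 [[0.3341, 0.8982, 0.2856, 0.1102], [0.9425, -0.3183, -0.1017, 0.5442], [-0.0005, 0.3031, -0.9529, 0.3723], [0.0, 0.0, 0.0, 1.0]]
```

View pics/a_scene.png

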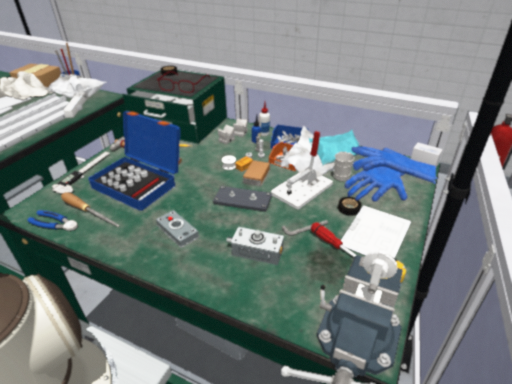

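View pics/a_top.png

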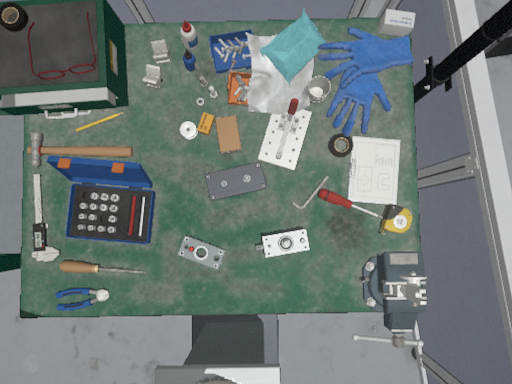

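View pics/a_wrist.png

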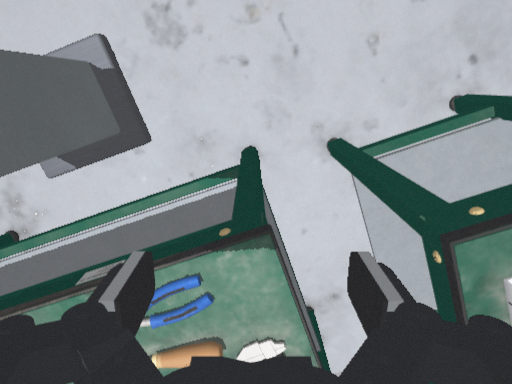

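```bash
cat > h.py <<'E'
from bench import bot, optics, order, nets
import numpy as np, cv2
from scipy.spatial.transform import Rotation as R
from scipy.optimize import least_squares
def f_of(r): return r["image"].shape[0]/2/np.tan(np.radians(r["vfov"]/2))
def ray(r,uv):
    f=f_of(r); d=np.array([(uv[0]-r["cx"])/f,(uv[1]-r["cy"])/f,1.]); P=np.asarray(r["pose"]); return P[:3,3],P[:3,:3]@d
def at_z(r,uv,z):
    o,d=ray(r,uv); return o+d*(z-o[2])/d[2]
def proj(r,p):
    P=np.asarray(r["pose"]); c=P[:3,:3].T@(np.asarray(p)-P[:3,3]); f=f_of(r); return np.array([r["cx"]+f*c[0]/c[2],r["cy"]+f*c[1]/c[2]])
def pin(cam,name,n=1):
    o=nets.pinpoint(cam,name); return [(round(d["confidence"],2),np.array(d["point"])*[512,384]) for d in o[:n]]
def look(cams,zs):
    out={}
    for c in cams:
        r=optics.read_camera(c)
        for n,z in zs.items():
            p=pin(c,n)
            if p:
                w=at_z(r,p[0][1],z); out[(c,n)]=(w[:2],p[0][0],p[0][1],r); print(c,n,p[0][0],p[0][1].round(1),w[:2].round(4))
            else: print(c,n,'none')
    return out
Z0={"stand":0,"stand_thick_peg":.014,"stand_thin_peg":.014,"housing":0,"housing_thick_dowel":.044,"housing_thin_dowel":.044,"bearing":.05,"cover":0,"cover_thick_hole":0,"cover_thin_hole":0}
def state():
    o=bot.get_obs(); print('t',round(o['t'],2),'tcp',o['tool_pos'].round(4),'q',o['eef_rot'].round(4),'F',o['wrist_force'].round(1),'T',o['wrist_torque'].round(2),'w',round(o['gripper_width'],3),'j',o['qpos'].round(2)); return o
E
python3 - <<'E'
from h import *
look(["top","scene"],Z0)
state()
E
```

```text
top stand 0.61 [238.4 182.2] [ 0.6215 -0.0644]
top stand_thick_peg 0.49 [187.4 248.6] [0.4527 0.0676]
top stand_thin_peg 0.97 [224.3 183.7] [ 0.617  -0.0288]
top housing 0.61 [284.2 240. ] [ 0.4694 -0.1804]
top housing_thick_dowel 0.66 [302.9 238.4] [ 0.4745 -0.2244]
top housing_thin_dowel 0.88 [267.1 245.1] [ 0.4595 -0.1355]Traceback (most recent call last):
  File "<stdin>", line 2, in <module>
  File "h.py", line 19, in look
    p=pin(c,n)
  File "h.py", line 13, in pin
    o=nets.pinpoint(cam,name); return [(round(d["confidence"],2),np.array(d["point"])*[512,384]) for d in o[:n]]
ValueError: it knows: cover, cover_thick_hole, cover_thin_hole, hex_key, housing, housing_thick_dowel, housing_thick_socket, housing_thin_dowel, housing_thin_socket, pulley, screwdriver_cross, stand, stand_thick_
```

Call:
{"name": "carry_out", "arguments": {
  "targets": [
    [0.37,-0.66,0,0,0,-0.3,0],
    [0.37,-0.66,0,0,0,-0.3,0],
    [0.37,-0.66,0,0,0,-0.3,0],
    [0.37,-0.66,0,0,0,-0.3,0],
    [0.37,-0.66,0,0,0,-0.3,0]
  ]
}}

```text
t: 0.92
tool_pos: [0.2773, 0.3504, 0.2316]
eef_rot: [0.0, 0.398, 0.917, 0.0]
wrist_force: [-0.7, -0.6, 0.3]
gripper_width: 1.006
```

Call:
{"name": "carry_out", "arguments": {
  "targets": [
    [0.37,-0.66,0,0,0,-0.3,0],
    [0.37,-0.66,0,0,0,-0.3,0],
    [0.37,-0.66,0,0,0,-0.3,0],
    [0.37,-0.66,0,0,0,-0.3,0],
    [0.37,-0.66,0,0,0,-0.3,0]
  ]
}}

```text
t: 1.33
tool_pos: [0.3708, 0.1826, 0.232]
eef_rot: [0.001, 0.605, 0.797, 0.0]
wrist_force: [0.2, 0.3, -0.1]
gripper_width: 0.997
```

Call:
{"name": "carry_out", "arguments": {
  "targets": [
    [0.37,-0.66,0,0,0,-0.3,0],
    [0.37,-0.66,0,0,0,-0.3,0],
    [0.37,-0.66,0,0,0,-0.3,0],
    [0.37,-0.66,0,0,0,-0.3,0],
    [0.37,-0.66,0,0,0,-0.3,0]
  ]
}}

```text
t: 1.75
tool_pos: [0.4644, 0.0143, 0.232]
eef_rot: [0.001, 0.777, 0.63, 0.0]
wrist_force: [0.5, 0.5, 0.8]
gripper_width: 0.998
```

```bash
sed -i 's/"bearing":.05,//' h.py
python3 - <<'E'
from h import *
r=optics.read_camera("wrist"); cv2.imwrite("pics/b_wrist.png",r["image"][:,:,::-1])
look(["wrist"],{k:v for k,v in Z0.items() if 'hous' not in k})
state()
E
```

```text
wrist stand 0.84 [394.4 186.6] [ 0.6225 -0.0582]
wrist stand_thick_peg 0.68 [403.  210.6] [ 0.6248 -0.0838]
wrist stand_thin_peg 0.57 [391.3 161.7] [ 0.616  -0.0232]
wrist cover 0.61 [220.8 173.2] [ 0.4277 -0.0013]
wrist cover_thick_hole 0.86 [221.1 177.2] [ 0.4269 -0.0061]
wrist cover_thin_hole 0.77 [230.2 105.5] [0.455  0.0704]
t 2.15 tcp [0.4629 0.0186 0.2322] q [9.000e-04 7.733e-01 6.341e-01 2.000e-04] F [-0.2 -0.4  0. ] T [ 0.03  0.01 -0.  ] w 1.002 j [ 0.04 -0.12 -0.03  1.66 -0.    1.81]
```

View pics/b_wrist.png

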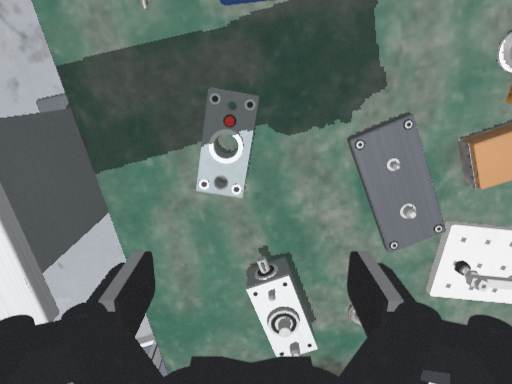

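Call:
{"name": "carry_out", "arguments": {
  "targets": [
    [0.63,-0.29,-0.41,0,0,0.22,0],
    [0.63,-0.29,-0.41,0,0,0.22,0],
    [0.63,-0.29,-0.41,0,0,0.22,0],
    [0.63,-0.29,-0.41,0,0,0.22,0],
    [0.63,-0.29,-0.41,0,0,0.22,0]
  ]
}}

```text
t: 2.57
tool_pos: [0.6218, -0.0536, 0.128]
eef_rot: [0.001, 0.652, 0.758, 0.0]
wrist_force: [0.1, 0.5, 0.5]
gripper_width: 1.0
```

Run:
```python
from h import *
import time
look(["wrist"],{k:v for k,v in Z0.items() if 'stand' in k})
r=optics.read_camera("wrist"); cv2.imwrite("pics/c_wrist.png",r["image"][:,:,::-1])
look(["wrist"],{k:v for k,v in Z0.items() if 'stand' in k})
state(); print(np.asarray(r["pose"]).round(4))
```

```text
wrist stand 0.63 [251.  183.7] [ 0.6223 -0.0561]
wrist stand_thick_peg 0.75 [250.6 221.5] [ 0.6262 -0.0842]
wrist stand_thin_peg 0.61 [247.9 149.4] [ 0.6151 -0.025 ]
wrist stand 0.65 [253.5 183.1] [ 0.6226 -0.0551]
wrist stand_thick_peg 0.68 [252.9 222. ] [ 0.6265 -0.0846]
wrist stand_thin_peg 0.9 [251.8 151.8] [ 0.6167 -0.0261]
t 3.02 tcp [ 0.6203 -0.0532  0.1316] q [0.0019 0.6524 0.7579 0.0012] F [ 0.3 -0.4  0.5] T [ 0.03  0.   -0.03] w 1.001 j [-0.09  0.24  0.16  1.48 -0.    1.34]
[[ 9.888e-01  1.421e-01  4.470e-02  6.081e-01]
 [ 1.489e-01 -9.424e-01 -2.995e-01  2.370e-02]
 [-4.000e-04  3.028e-01 -9.530e-01  2.703e-01]
 [ 0.000e+00  0.000e+00  0.000e+00  1.000e+00]]
```

View pics/c_wrist.png

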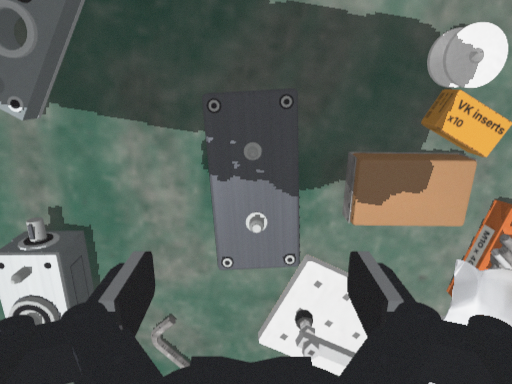

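Run:
```python
import cv2
a=cv2.imread("pics/c_wrist.png")[80:280,190:320]; cv2.imwrite("pics/c_z.png",cv2.convertScaleAbs(cv2.resize(a,None,fx=3,fy=3,interpolation=cv2.INTER_CUBIC),alpha=1.3,beta=20))
```

```text
(no output)
```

View pics/c_z.png

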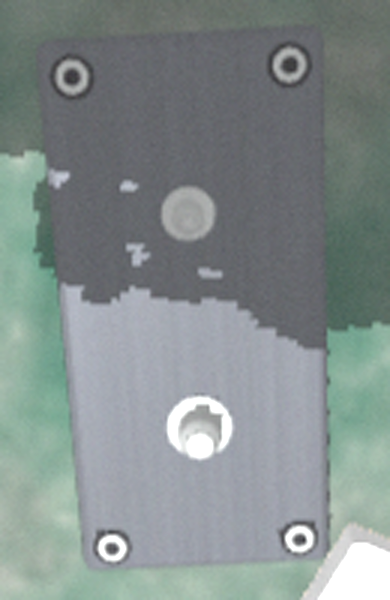

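Run:
```python
from h import *
r=optics.read_camera("wrist")
P={}
for n,uv in dict(thick=(256.7,222.3),thin=(252.7,151),c1=(203.3,95),c2=(297.3,90),c3=(298.3,263.3),c4=(220,269.3)).items():
    P[n]=at_z(r,uv,.014); print(n,P[n].round(4))
d=P['thin']-P['thick']; print(np.linalg.norm(d),np.degrees(np.arctan2(d[1],d[0])),(P['thin']+P['thick'])/2)
c=[P[k] for k in('c1','c2','c3','c4')]; print(sum(c)/4,[np.linalg.norm(c[i]-c[i-1]).round(4) for i in range(4)], [np.degrees(np.arctan2(*(a-b)[[1,0]])) for a,b in((c[0],c[3]),(c[1],c[2]))])
gray=cv2.cvtColor(r["image"],cv2.COLOR_RGB2GRAY)
```

```text
thick [ 0.6304 -0.0854  0.014 ]
thin [ 0.6179 -0.026   0.014 ]
c1 [0.5751 0.0103 0.014 ]
c2 [0.6438 0.0243 0.014 ]
c3 [ 0.6724 -0.1184  0.014 ]
c4 [ 0.6053 -0.1344  0.014 ]
0.06067876172351661 101.84435688447473 [ 0.62414159 -0.05567756  0.014     ]
[ 0.6241585  -0.05454839  0.014     ] [np.float64(0.1478), np.float64(0.0701), np.float64(0.1455), np.float64(0.0689)] [np.float64(101.79628464612986), np.float64(101.34035140336931)]
```

Call:
{"name": "carry_out", "arguments": {
  "targets": [
    [-0.61,-0.51,0.16,0,0,0.01,0],
    [-0.61,-0.51,0.16,0,0,0.01,0],
    [-0.61,-0.51,0.16,0,0,0.01,0],
    [-0.61,-0.51,0.16,0,0,0.01,0],
    [-0.61,-0.51,0.16,0,0,0.01,0]
  ]
}}

```text
t: 3.48
tool_pos: [0.4658, -0.1816, 0.1728]
eef_rot: [0.003, 0.646, 0.763, 0.001]
wrist_force: [0.3, -0.2, 0.6]
gripper_width: 0.999
```

Run:
```python
from h import *
look(["wrist"],{"housing":0,"housing_thick_dowel":.044,"housing_thin_dowel":.044})
r=optics.read_camera("wrist"); cv2.imwrite("pics/d_wrist.png",r["image"][:,:,::-1])
look(["wrist"],{"housing":0,"housing_thick_dowel":.044,"housing_thin_dowel":.044})
a=r["image"][60:360,150:350,::-1]; cv2.imwrite("pics/d_z.png",cv2.resize(a,None,fx=2,fy=2,interpolation=cv2.INTER_CUBIC))
import pickle; pickle.dump(r,open("d.pkl","wb"))
state()
```

```text
wrist housing 0.58 [247.1 164.2] [ 0.4624 -0.1786]
wrist housing_thick_dowel 0.77 [249.3 223.3] [ 0.4714 -0.2204]
wrist housing_thin_dowel 0.76 [248.  122.8] [ 0.4562 -0.1348]
wrist housing 0.58 [245.6 165.7] [ 0.4634 -0.1792]
wrist housing_thick_dowel 0.66 [358.6 249.1] [ 0.5745 -0.2281]
wrist housing_thin_dowel 0.94 [242. 123.] [ 0.4537 -0.1347]
t 3.93 tcp [ 0.4683 -0.1801  0.1709] q [0.0015 0.6459 0.7634 0.001 ] F [-0.3  0.2  0.9] T [ 0.05 -0.01  0.04] w 1.0 j [-0.37 -0.05 -0.08  1.54  0.    1.04]
```

View pics/d_z.png

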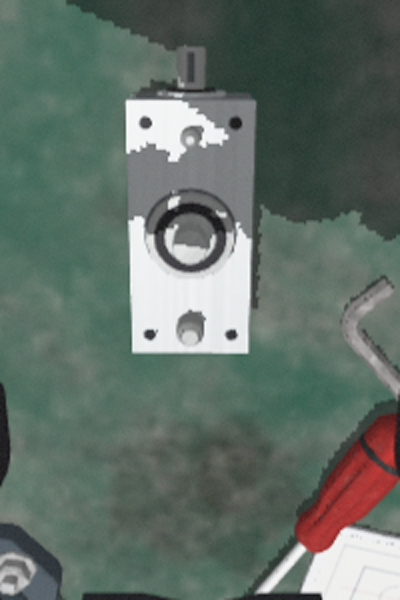

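Run:
```python
from h import *
import pickle; r=pickle.load(open("d.pkl","rb"))
c=[at_z(r,uv,.044) for uv in((212.5,109),(278,109),(274.5,236.5),(216,236.5))]
print(np.round(c,4),sum(c)/4,[np.linalg.norm(c[i]-c[i-1]).round(4) for i in range(4)], [np.degrees(np.arctan2(*(a-b)[[1,0]])) for a,b in((c[0],c[3]),(c[1],c[2]))])
for uv in ((192,143),(191,322)): print(at_z(r,(uv[0]/2+150,uv[1]/2+60),.044))
```

```text
[[ 0.4288 -0.1284  0.044 ]
 [ 0.4797 -0.1201  0.044 ]
 [ 0.4973 -0.229   0.044 ]
 [ 0.446  -0.2373  0.044 ]] [ 0.46296002 -0.1787108   0.044     ] [np.float64(0.1102), np.float64(0.0516), np.float64(0.1104), np.float64(0.0519)] [np.float64(98.97575823497804), np.float64(99.17290563069622)]
[ 0.45761779 -0.1415458   0.044     ]
[ 0.46950887 -0.21843204  0.044     ]
```

Call:
{"name": "carry_out", "arguments": {
  "targets": [
    [-0.021,0.006,-0.2,0,0,-0.005,0],
    [-0.021,0.006,-0.4,0,0,-0.005,0],
    [-0.021,0.006,-0.55,0,0,-0.005,0],
    [-0.021,0.006,-0.64,0,0,-0.005,0],
    [-0.021,0.006,-0.645,0,0,-0.005,0.0]
  ]
}}

```text
t: 4.35
tool_pos: [0.4591, -0.1763, 0.0025]
eef_rot: [-0.004, 0.648, 0.761, -0.001]
wrist_force: [-1.1, 0.8, 0.1]
gripper_width: 0.996
```

Run:
```python
from h import *
r=optics.read_camera("wrist"); cv2.imwrite("pics/e_wrist.png",r["image"][:,:,::-1])
state()
```

```text
t 4.4 tcp [ 0.4607 -0.177   0.0062] q [-2.000e-03  6.485e-01  7.612e-01 -2.000e-04] F [-0.4 -0.2  1.2] T [-0.04 -0.    0.  ] w 1.0 j [-0.37 -0.01 -0.36  1.22  0.    1.04]
```

View pics/e_wrist.png

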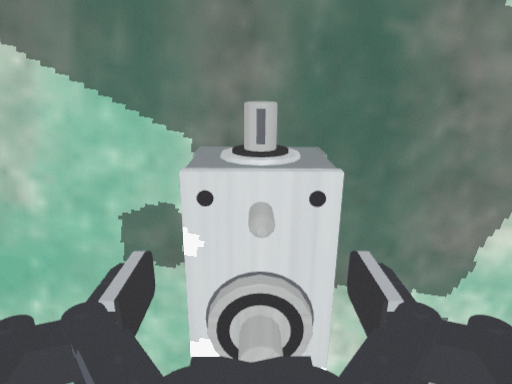

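Call:
{"name": "carry_out", "arguments": {
  "targets": [
    [0.009,-0.007,0.02,0,0,0,0.3],
    [0.009,-0.007,0.02,0,0,0,0.6],
    [0.009,-0.007,0.02,0,0,0,1],
    [0.009,-0.007,0.02,0,0,0,1],
    [0.009,-0.007,0.02,0,0,0,1]
  ],
  "grip_force": 70
}}

```text
t: 4.82
tool_pos: [0.4647, -0.1795, 0.0143]
eef_rot: [0.0, 0.648, 0.761, 0.0]
wrist_force: [-0.7, 0.3, 8.0]
gripper_width: 0.597
```

Run:
```python
from h import *
state()
```

```text
t 4.82 tcp [ 0.4647 -0.1795  0.0143] q [2.000e-04 6.485e-01 7.612e-01 5.000e-04] F [-0.7  0.3  8. ] T [0.04 0.48 0.01] w 0.597 j [-0.37 -0.01 -0.34  1.24  0.    1.04]
```

Call:
{"name": "carry_out", "arguments": {
  "targets": [
    [0,0,0.06,0,0,0,1],
    [0,0,0.2,0,0,0,1],
    [0.06,0.04,0.32,0,0,0.0,1],
    [0.2,0.15,0.36,0,0,0.028,1],
    [0.32,0.25,0.36,0,0,0.028,1]
  ]
}}

```text
t: 5.23
tool_pos: [0.5464, -0.1183, 0.1098]
eef_rot: [0.004, 0.632, 0.775, 0.002]
wrist_force: [1.4, -0.0, -4.7]
gripper_width: 0.593
```

Run:
```python
from h import *
r=optics.read_camera("wrist"); cv2.imwrite("pics/f_wrist.png",r["image"][:,:,::-1])
state()
```

```text
t 5.28 tcp [ 0.5511 -0.1132  0.1074] q [0.003  0.6308 0.7759 0.0037] F [-1.9  6.7 -4.9] T [ 0.65  0.28 -0.05] w 0.598 j [-0.2   0.1  -0.05  1.41  0.    1.16]
```

View pics/f_wrist.png

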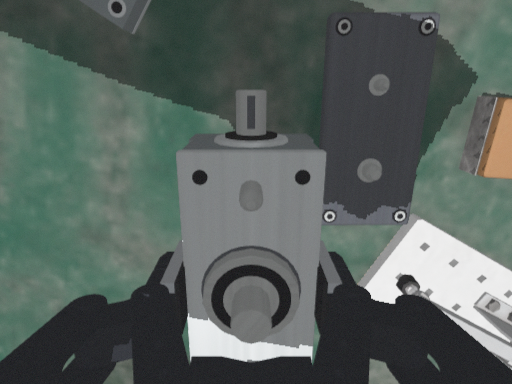

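Call:
{"name": "carry_out", "arguments": {
  "targets": [
    [0.15,0.11,-0.03,0,0,0,1],
    [0.29,0.22,-0.07,0,0,0,1],
    [0.29,0.228,-0.13,0,0,0,1],
    [0.29,0.228,-0.15,0,0,0,1],
    [0.29,0.228,-0.15,0,0,0,1]
  ]
}}

```text
t: 5.7
tool_pos: [0.6231, -0.0553, 0.0681]
eef_rot: [0.002, 0.63, 0.776, 0.003]
wrist_force: [-0.6, 0.5, -5.0]
gripper_width: 0.594
```

Run:
```python
from h import *
for i in range(5): optics.read_camera("top")
r=optics.read_camera("wrist"); cv2.imwrite("pics/g_wrist.png",r["image"][:,:,::-1])
import pickle; pickle.dump(r,open("g.pkl","wb"))
o=state()
for z in (.0297,): 
  zz=o['tool_pos'][2]+z
  for uv in((178,152),(328,152)): print(at_z(r,uv,zz))
s=optics.read_camera("scene"); cv2.imwrite("pics/g_scene.png",cv2.resize(s["image"][140:280,180:360,::-1],None,fx=4,fy=4))
```

```text
t 6.0 tcp [ 0.6236 -0.057   0.0713] q [0.0038 0.6312 0.7756 0.0042] F [ 1.  -0.6 -4.5] T [0.05 0.05 0.02] w 0.598 j [-0.09  0.25  0.06  1.36  0.    1.27]
[ 0.58749276 -0.00762976  0.10097354]
[0.63734776 0.00260207 0.10097354]
```

View pics/g_wrist.png

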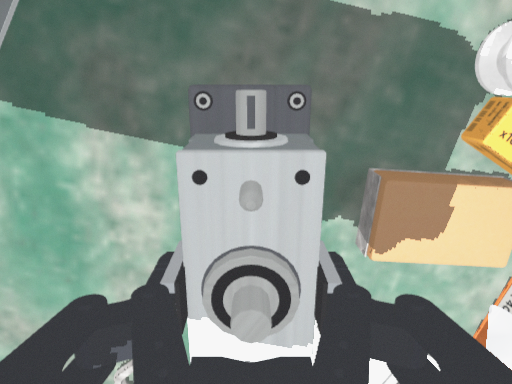

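View pics/g_scene.png

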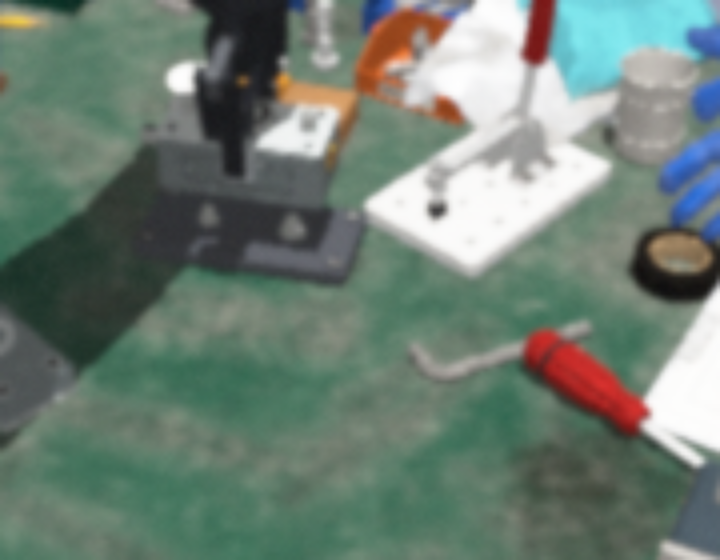

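Call:
{"name": "carry_out", "arguments": {
  "targets": [
    [0.002,0.004,-0.05,0,0.007,0,1],
    [0.002,0.004,-0.1,0,0.007,0,1],
    [0.002,0.004,-0.12,0,0.007,0,1],
    [0.002,0.004,-0.13,0,0.007,0,1],
    [0.002,0.004,-0.14,0,0.007,0,1]
  ]
}}

```text
t: 6.47
tool_pos: [0.6236, -0.0559, 0.0349]
eef_rot: [-0.001, 0.631, 0.776, 0.0]
wrist_force: [0.7, -0.2, -5.0]
gripper_width: 0.595
```

Run:
```python
from h import *
state()
```

```text
t 6.47 tcp [ 0.6236 -0.0559  0.0349] q [-1.200e-03  6.312e-01  7.756e-01  3.000e-04] F [ 0.7 -0.2 -5. ] T [0.05 0.02 0.04] w 0.595 j [-0.09  0.28  0.02  1.31  0.    1.28]
```

Call:
{"name": "carry_out", "arguments": {
  "targets": [
    [0,0,-0.008,0,0,0,1],
    [0,0,-0.016,0,0,0,1],
    [0,0,-0.022,0,0,0,1],
    [0,0,-0.028,0,0,0,1],
    [0,0,-0.032,0,0,0,1]
  ]
}}

```text
t: 6.88
tool_pos: [0.6237, -0.0559, 0.0284]
eef_rot: [-0.001, 0.631, 0.776, 0.001]
wrist_force: [-6.9, 1.6, 12.7]
gripper_width: 0.594
```

Run:
```python
from h import *
state()
s=optics.read_camera("scene"); cv2.imwrite("pics/h_scene.png",cv2.resize(s["image"][140:280,180:360,::-1],None,fx=4,fy=4))
state()
```

```text
t 6.88 tcp [ 0.6237 -0.0559  0.0284] q [-8.000e-04  6.312e-01  7.756e-01  6.000e-04] F [-6.9  1.6 12.7] T [0.14 1.53 0.05] w 0.594 j [-0.09  0.28  0.01  1.3   0.    1.28]
t 6.93 tcp [ 0.6237 -0.0559  0.0284] q [-7.000e-04  6.311e-01  7.757e-01  6.000e-04] F [-4.9  0.1  3.7] T [0.04 0.91 0.02] w 0.597 j [-0.09  0.28  0.01  1.3   0.    1.28]
```

View pics/h_scene.png

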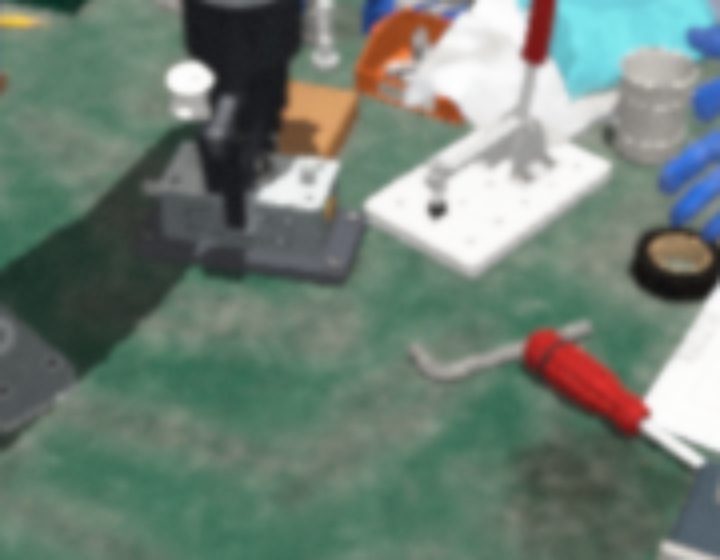

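Call:
{"name": "carry_out", "arguments": {
  "targets": [
    [0,0,0,0,0,0,0.6],
    [0,0,0,0,0,0,0.2],
    [0,0,0,0,0,0,0],
    [0,0,0,0,0,0,0],
    [0,0,0.03,0,0,0,0]
  ]
}}

```text
t: 7.35
tool_pos: [0.6232, -0.0558, 0.035]
eef_rot: [-0.001, 0.631, 0.776, 0.0]
wrist_force: [-0.0, -0.4, 0.0]
gripper_width: 1.0
```

Run:
```python
from h import *
state()
```

```text
t 7.35 tcp [ 0.6232 -0.0558  0.035 ] q [-1.400e-03  6.312e-01  7.757e-01  1.000e-04] F [-0.  -0.4  0. ] T [-0.01  0.01  0.03] w 1.0 j [-0.09  0.28  0.02  1.31  0.    1.28]
```

Call:
{"name": "carry_out", "arguments": {
  "targets": [
    [0,0,0.16,0,0,0,0],
    [0,0,0.32,0,0,0,0],
    [0,0,0.48,0,0,0,0],
    [0,0,0.6,0,0,0,0],
    [0,0,0.6,0,0,0,0]
  ]
}}

```text
t: 7.77
tool_pos: [0.6253, -0.056, 0.1936]
eef_rot: [0.003, 0.631, 0.776, 0.003]
wrist_force: [1.5, -0.5, 0.5]
gripper_width: 1.001
```

Run:
```python
from h import *
for i in range(4): optics.read_camera("top")
r=optics.read_camera("wrist"); cv2.imwrite("pics/i_wrist.png",r["image"][:,:,::-1])
look(["wrist"],{"housing":0.014,"housing_thick_dowel":.058,"housing_thin_dowel":.058})
a=r["image"][60:360,150:350,::-1]; cv2.imwrite("pics/i_z.png",cv2.resize(a,None,fx=2,fy=2,interpolation=cv2.INTER_CUBIC))
import pickle; pickle.dump(r,open("i.pkl","wb"))
state()
```

```text
wrist housing 0.67 [251.2 171.1] [ 0.6226 -0.0575]
wrist housing_thick_dowel 0.93 [252.2 228.9] [ 0.6319 -0.0971]
wrist housing_thin_dowel 0.81 [252.  129.9] [ 0.6142 -0.0135]
t 8.22 tcp [ 0.6228 -0.0558  0.184 ] q [-2.100e-03  6.312e-01  7.757e-01 -3.000e-04] F [-0.8 -0.7  0. ] T [ 0.    0.01 -0.02] w 0.998 j [-0.09  0.26  0.28  1.6   0.    1.28]
```

View pics/i_z.png

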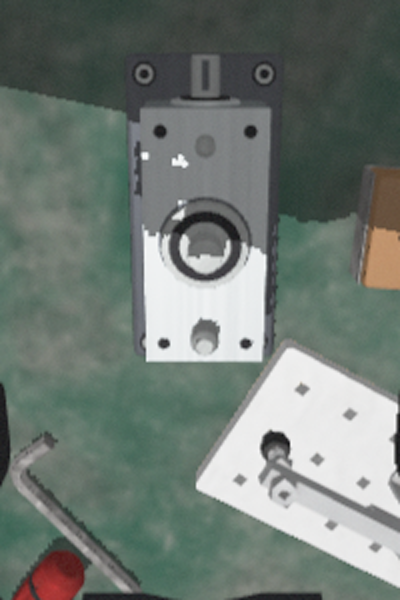

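Run:
```python
from h import *
import pickle; r=pickle.load(open("i.pkl","rb"))
c=[at_z(r,uv,.058) for uv in((219.5,113.5),(285.5,113.5),(282,240.5),(223,240.5))]
print(sum(c)/4,[np.linalg.norm(c[i]-c[i-1]).round(4) for i in range(4)], [np.degrees(np.arctan2(*(a-b)[[1,0]])) for a,b in((c[0],c[3]),(c[1],c[2]))])
```

```text
[ 0.6235646 -0.0546271  0.058    ] [np.float64(0.1097), np.float64(0.0518), np.float64(0.1096), np.float64(0.0521)] [np.float64(101.74657658197536), np.float64(101.91325998231146)]
```

Call:
{"name": "carry_out", "arguments": {
  "targets": [
    [-0.73,0.35,-0.14,0,0,-0.355,0],
    [-0.73,0.35,-0.14,0,0,-0.355,0],
    [-0.73,0.35,-0.14,0,0,-0.355,0],
    [-0.73,0.35,-0.14,0,0,-0.355,0],
    [-0.73,0.35,-0.14,0,0,-0.355,0]
  ]
}}

```text
t: 8.63
tool_pos: [0.4381, 0.0322, 0.1478]
eef_rot: [-0.002, 0.822, 0.569, -0.0]
wrist_force: [-0.5, 0.2, 1.3]
gripper_width: 0.996
```

Run:
```python
from h import *
for i in range(4): optics.read_camera("top")
r=optics.read_camera("wrist"); cv2.imwrite("pics/j_wrist.png",r["image"][:,:,::-1])
look(["wrist"],{"cover":0,"cover_thick_hole":0,"cover_thin_hole":0})
a=r["image"][60:360,150:350,::-1]; cv2.imwrite("pics/j_z.png",cv2.resize(a,None,fx=2,fy=2,interpolation=cv2.INTER_CUBIC))
import pickle; pickle.dump(r,open("j.pkl","wb"))
state()
```

```text
wrist cover 0.79 [250.3 171.8] [0.4406 0.0346]
wrist cover_thick_hole 0.88 [251.3 215.4] [ 0.427  -0.0051]
wrist cover_thin_hole 0.58 [251.1 126.4] [0.4551 0.0722]
t 9.08 tcp [0.4412 0.0314 0.149 ] q [-2.100e-03  8.204e-01  5.718e-01  2.000e-04] F [-0.5 -0.7 -0.4] T [-0.03  0.03 -0.  ] w 1.004 j [ 0.07 -0.18 -0.24  1.51  0.    1.99]
```

View pics/j_z.png

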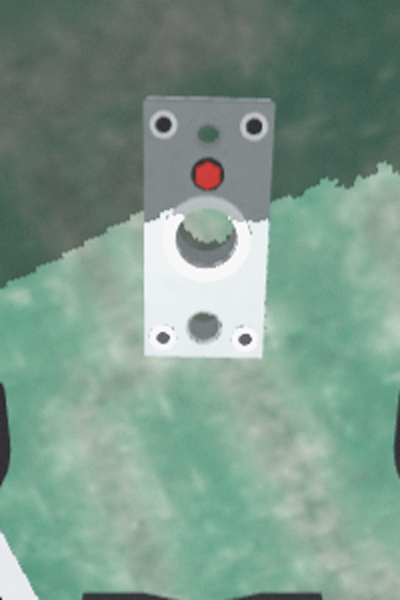

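Run:
```python
from h import *
import pickle; r=pickle.load(open("j.pkl","rb"))
c=[at_z(r,uv,.022) for uv in((222.5,110.5),(286.5,110.5),(281,238.5),(222.5,238))]
print(sum(c)/4,[np.linalg.norm(c[i]-c[i-1]).round(4) for i in range(4)], [np.degrees(np.arctan2(*(a-b)[[1,0]])) for a,b in((c[0],c[3]),(c[1],c[2]))])
```

```text
[0.44193001 0.03433363 0.022     ] [np.float64(0.1099), np.float64(0.0502), np.float64(0.1103), np.float64(0.0517)] [np.float64(68.43498950781732), np.float64(69.19923573728207)]
```

Call:
{"name": "carry_out", "arguments": {
  "targets": [
    [0.003,0.012,-0.2,-0.002,-0.001,-0.01,0],
    [0.003,0.012,-0.38,-0.002,-0.001,-0.01,0],
    [0.003,0.012,-0.48,-0.002,-0.001,-0.01,0],
    [0.003,0.012,-0.53,-0.002,-0.001,-0.01,0],
    [0.003,0.012,-0.55,-0.002,-0.001,-0.01,0.0]
  ]
}}

```text
t: 9.5
tool_pos: [0.4404, 0.0339, 0.0083]
eef_rot: [-0.002, 0.825, 0.565, -0.002]
wrist_force: [1.1, -0.4, 0.7]
gripper_width: 1.001
```

Run:
```python
from h import *
for i in range(4): r=optics.read_camera("wrist")
cv2.imwrite("pics/k_wrist.png",r["image"][:,:,::-1])
state()
```

```text
t 9.7 tcp [0.4431 0.0343 0.0129] q [1.000e-04 8.249e-01 5.652e-01 7.000e-04] F [-0.1  0.2  0.1] T [-0.02 -0.02 -0.02] w 0.999 j [ 0.08 -0.14 -0.47  1.24  0.    2.02]
```

View pics/k_wrist.png

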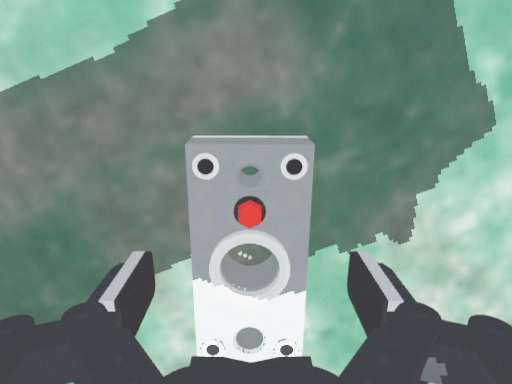

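Call:
{"name": "carry_out", "arguments": {
  "targets": [
    [-0.003,0,-0.02,0,0,0,0],
    [-0.003,0,-0.037,0,0,0,0.3],
    [-0.003,0,-0.037,0,0,0,0.6],
    [-0.003,0,-0.037,0,0,0,1],
    [-0.003,0,-0.037,0,0,0,1]
  ],
  "grip_force": 80
}}

```text
t: 10.12
tool_pos: [0.4427, 0.0343, 0.0043]
eef_rot: [0.0, 0.825, 0.565, 0.001]
wrist_force: [-0.6, -0.6, 6.1]
gripper_width: 0.586
```

Call:
{"name": "carry_out", "arguments": {
  "targets": [
    [0,0,0,0,0,0,1]
  ]
}}

```text
t: 10.2
tool_pos: [0.4427, 0.0343, 0.0044]
eef_rot: [0.0, 0.825, 0.565, 0.001]
wrist_force: [-0.3, -0.8, -2.9]
gripper_width: 0.586
```

Run:
```python
from h import *
state()
```

```text
t 10.2 tcp [0.4427 0.0343 0.0044] q [3.000e-04 8.249e-01 5.653e-01 1.100e-03] F [-0.3 -0.8 -2.9] T [-0.07 -0.03  0.03] w 0.586 j [ 0.08 -0.14 -0.48  1.22  0.    2.02]
```

Call:
{"name": "carry_out", "arguments": {
  "targets": [
    [0,0,0.05,0,0,0,1],
    [0,0,0.2,0,0,0,1],
    [0,0,0.36,0,0,0.05,1],
    [0.08,-0.04,0.48,0,0,0.1,1],
    [0.2,-0.1,0.52,0,0,0.17,1]
  ]
}}

```text
t: 10.62
tool_pos: [0.4936, 0.0099, 0.1399]
eef_rot: [0.002, 0.741, 0.672, 0.004]
wrist_force: [2.3, 0.7, -1.8]
gripper_width: 0.582
```

Run:
```python
from h import *
r=optics.read_camera("wrist")
cv2.imwrite("pics/l_wrist.png",r["image"][:,:,::-1])
state()
```

```text
t 10.67 tcp [0.4993 0.0073 0.1386] q [0.0036 0.7371 0.6758 0.0041] F [-2.9 -2.4 -1.9] T [-0.17  0.2   0.01] w 0.585 j [ 0.01 -0.06 -0.15  1.47  0.    1.67]
```

View pics/l_wrist.png

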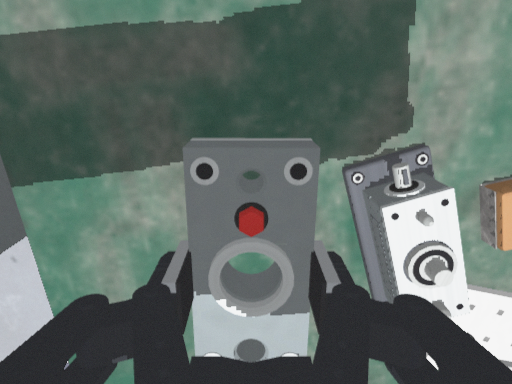

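Call:
{"name": "carry_out", "arguments": {
  "targets": [
    [0.15,-0.075,-0.03,0,0.007,0.07,1],
    [0.3,-0.15,-0.05,0,0.007,0.14,1],
    [0.42,-0.21,-0.05,0,0.007,0.187,1],
    [0.49,-0.245,-0.05,0,0.007,0.187,1],
    [0.497,-0.248,-0.05,0,0.007,0.187,1]
  ]
}}

```text
t: 11.08
tool_pos: [0.6257, -0.0566, 0.1236]
eef_rot: [-0.001, 0.631, 0.776, -0.0]
wrist_force: [0.5, 0.1, -3.4]
gripper_width: 0.587
```

Run:
```python
from h import *
for i in range(6): r=optics.read_camera("wrist")
cv2.imwrite("pics/m_wrist.png",r["image"][:,:,::-1])
import pickle; pickle.dump(r,open("m.pkl","wb"))
state()
s=optics.read_camera("scene"); cv2.imwrite("pics/m_scene.png",cv2.resize(s["image"][140:280,180:360,::-1],None,fx=4,fy=4))
```

```text
t 11.38 tcp [ 0.6227 -0.0541  0.1264] q [-8.000e-04  6.301e-01  7.765e-01  5.000e-04] F [-0.4 -0.4 -2.7] T [-0.   -0.01 -0.  ] w 0.586 j [-0.09  0.25  0.16  1.48  0.    1.28]
```

View pics/m_wrist.png

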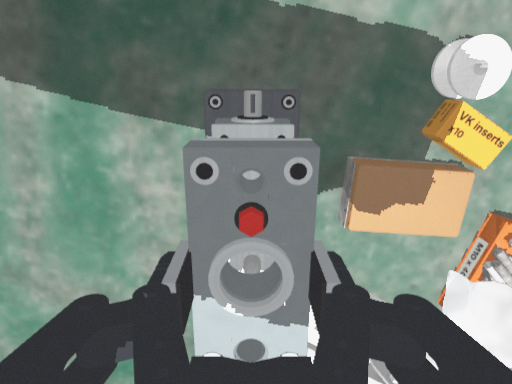

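View pics/m_scene.png

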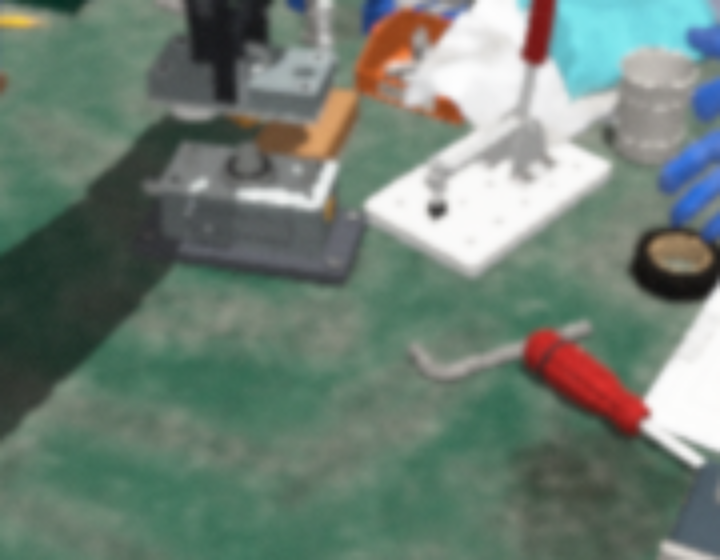

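Run:
```python
from h import *
import pickle; r=pickle.load(open("m.pkl","rb"))
a=r["image"][125:260,170:335,::-1]; cv2.imwrite("pics/m_z.png",cv2.resize(a,None,fx=4,fy=4,interpolation=cv2.INTER_CUBIC))
T=np.array([.6227,-.0541,.1264]); ang=np.radians(2*np.degrees(np.arctan2(.7765,.6301))-90); ty=np.array([np.cos(ang),np.sin(ang)]); dx=np.array([-ty[1],ty[0]])
print(np.degrees(ang)+90)
for n,uv in dict(L=(184,146),R=(319,146),).items():
    p=at_z(r,uv,T[2]+.0176)[:2]-T[:2]; print(n,'along',p@dx,'lat',p@ty)
```

```text
101.8839877529759
L along 0.05551015147300015 lat -0.02532656084659181
R along 0.055517593831210944 lat 0.025037927152779926
```

View pics/m_z.png

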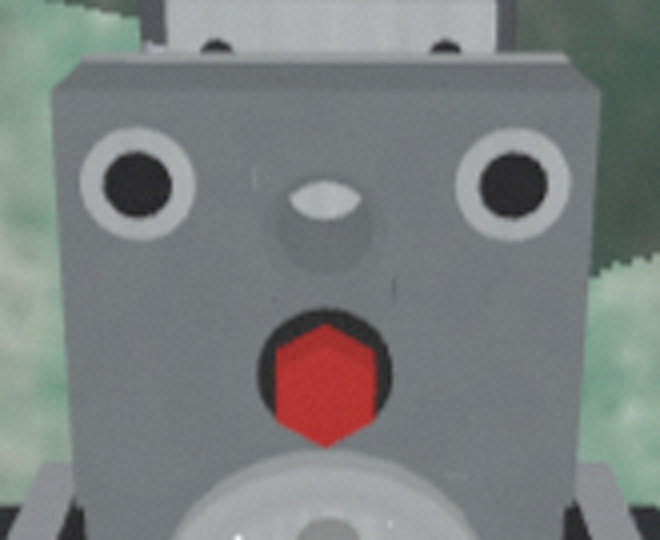

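Call:
{"name": "carry_out", "arguments": {
  "targets": [
    [0.004,-0.004,-0.06,0,0,0,1],
    [0.004,-0.004,-0.12,0,0,0,1],
    [0.004,-0.004,-0.15,0,0,0,1],
    [0.004,-0.004,-0.16,0,0,0,1],
    [0.004,-0.004,-0.16,0,0,0,1]
  ]
}}

```text
t: 11.85
tool_pos: [0.6233, -0.0548, 0.0863]
eef_rot: [-0.001, 0.63, 0.777, 0.0]
wrist_force: [-0.5, -0.2, -2.9]
gripper_width: 0.586
```

Run:
```python
from h import *
for i in range(3): r=optics.read_camera("wrist")
cv2.imwrite("pics/n_wrist.png",r["image"][:,:,::-1])
state()
```

```text
t 12.0 tcp [ 0.6242 -0.0551  0.0876] q [-1.000e-04  6.300e-01  7.766e-01  1.000e-03] F [-0.5  0.4 -2.9] T [-0.04 -0.    0.05] w 0.591 j [-0.09  0.26  0.1   1.41  0.    1.27]
```

View pics/n_wrist.png

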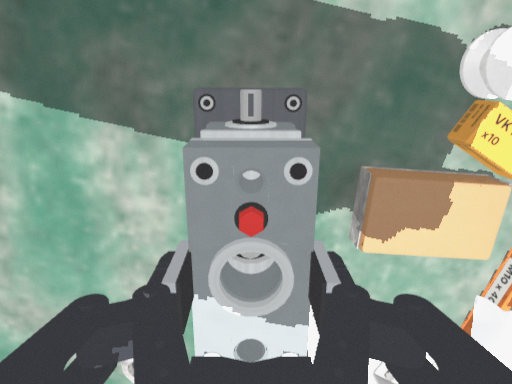

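Call:
{"name": "carry_out", "arguments": {
  "targets": [
    [-0.002,0,-0.02,0,0,0,1],
    [-0.002,0,-0.04,0,0,0,1],
    [-0.002,0,-0.055,0,0,0,1],
    [-0.002,0,-0.065,0,0,0,1],
    [-0.002,0,-0.072,0,0,0,1]
  ]
}}

```text
t: 12.42
tool_pos: [0.6234, -0.0551, 0.069]
eef_rot: [-0.0, 0.63, 0.777, 0.001]
wrist_force: [-0.2, 1.0, -3.3]
gripper_width: 0.585
```

Run:
```python
from h import *
for i in range(2): r=optics.read_camera("wrist")
cv2.imwrite("pics/o_wrist.png",r["image"][:,:,::-1])
state()
```

```text
t 12.52 tcp [ 0.6235 -0.055   0.0691] q [-4.000e-04  6.300e-01  7.766e-01  8.000e-04] F [-0.1  0.5 -3.3] T [-0.04 -0.05 -0.02] w 0.584 j [-0.09  0.27  0.07  1.37  0.    1.27]
```

View pics/o_wrist.png

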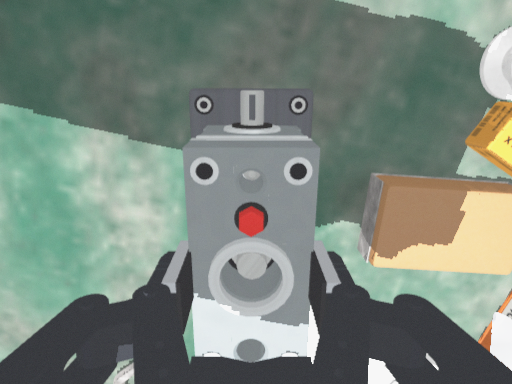

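Call:
{"name": "carry_out", "arguments": {
  "targets": [
    [0,0,-0.01,0,0,0,1],
    [0,0,-0.018,0,0,0,1],
    [0,0,-0.024,0,0,0,1],
    [0,0,-0.028,0,0,0,1],
    [0,0,-0.03,0,0,0,1]
  ],
  "grip_force": 100
}}

```text
t: 12.93
tool_pos: [0.6238, -0.0551, 0.0625]
eef_rot: [0.0, 0.63, 0.777, 0.001]
wrist_force: [-4.0, -0.1, 10.0]
gripper_width: 0.577
```

Run:
```python
from h import *
for i in range(3): r=optics.read_camera("scene")
state()
cv2.imwrite("pics/p_scene.png",cv2.resize(r["image"][160:250,200:300,::-1],None,fx=6,fy=6,interpolation=cv2.INTER_CUBIC))
r=optics.read_camera("wrist")
cv2.imwrite("pics/p_wrist.png",r["image"][:,:,::-1])
```

```text
t 13.08 tcp [ 0.6238 -0.0551  0.0627] q [2.000e-04 6.300e-01 7.766e-01 1.200e-03] F [-2.7  0.2  5.7] T [0.09 0.59 0.05] w 0.579 j [-0.09  0.27  0.06  1.36  0.    1.27]
```

View pics/p_scene.png

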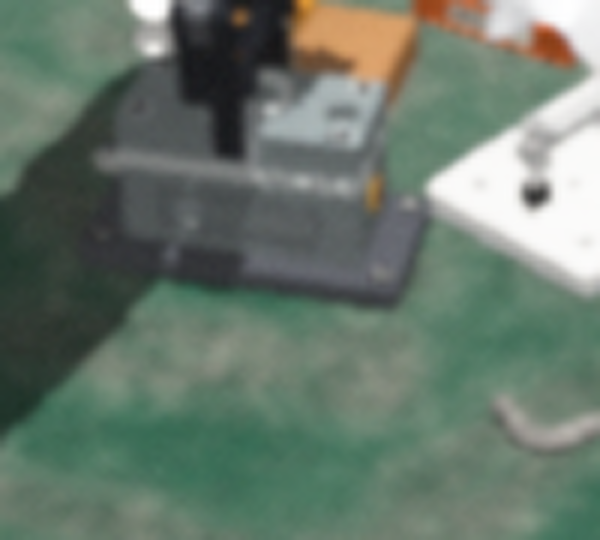

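View pics/p_wrist.png

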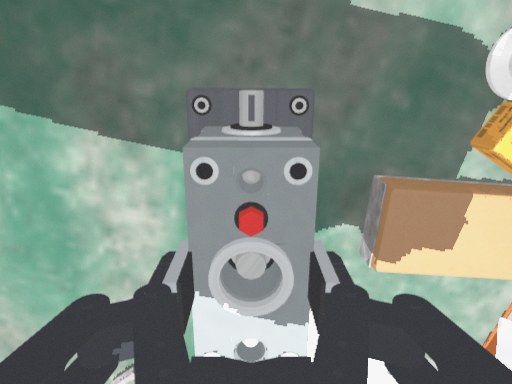

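Call:
{"name": "carry_out", "arguments": {
  "targets": [
    [0,0,-0.006,0,0,0,1],
    [0,0,-0.009,0,0,0,1],
    [0,0,-0.012,0,0,0,1],
    [0,0,-0.012,0,0,0,1]
  ]
}}

```text
t: 13.47
tool_pos: [0.6238, -0.0551, 0.0625]
eef_rot: [0.001, 0.63, 0.777, 0.002]
wrist_force: [-9.1, 0.7, 19.4]
gripper_width: 0.584
```

Run:
```python
from h import *
for i in range(3): r=optics.read_camera("wrist"); state()
```

```text
t 13.52 tcp [ 0.6238 -0.0551  0.0625] q [0.001  0.63   0.7766 0.0017] F [-8.9  1.2 18.4] T [0.17 2.26 0.01] w 0.583 j [-0.09  0.26  0.05  1.36  0.    1.27]
t 13.57 tcp [ 0.6238 -0.0551  0.0625] q [0.001  0.63   0.7766 0.0017] F [-9.   0.4 17.9] T [0.13 2.27 0.01] w 0.58 j [-0.09  0.26  0.05  1.36  0.    1.27]
t 13.62 tcp [ 0.6238 -0.0551  0.0625] q [0.001  0.63   0.7766 0.0017] F [-9.3  1.  19.3] T [ 0.12  2.24 -0.04] w 0.575 j [-0.09  0.26  0.05  1.36  0.    1.27]
```

Call:
{"name": "carry_out", "arguments": {
  "targets": [
    [-0.003,0,-0.012,0,0.002,0,1],
    [-0.004,0,-0.012,0,0.004,0,1],
    [-0.004,0,-0.012,0,0.004,0,1]
  ]
}}

```text
t: 13.87
tool_pos: [0.6238, -0.0551, 0.0625]
eef_rot: [0.0, 0.63, 0.777, 0.001]
wrist_force: [-5.5, 1.1, 17.1]
gripper_width: 0.58
```

Run:
```python
from h import *
for i in range(3): r=optics.read_camera("wrist"); state()
cv2.imwrite("pics/q_wrist.png",r["image"][:,:,::-1])
```

```text
t 13.92 tcp [ 0.6238 -0.0551  0.0625] q [1.000e-04 6.300e-01 7.766e-01 8.000e-04] F [-5.3  1.3 16.6] T [ 0.15  1.13 -0.01] w 0.577 j [-0.09  0.27  0.06  1.36  0.    1.27]
t 13.97 tcp [ 0.6238 -0.0551  0.0625] q [1.000e-04 6.300e-01 7.766e-01 8.000e-04] F [-5.8  1.6 17.4] T [ 0.14  1.13 -0.05] w 0.582 j [-0.09  0.27  0.06  1.36  0.    1.27]
t 14.02 tcp [ 0.6238 -0.0551  0.0624] q [1.000e-04 6.300e-01 7.766e-01 8.000e-04] F [-6.4  0.9 17.3] T [ 0.14  1.18 -0.08] w 0.583 j [-0.09  0.27  0.06  1.36  0.    1.27]
```

Call:
{"name": "carry_out", "arguments": {
  "targets": [
    [-0.006,-0.001,-0.013,0,0.004,0,1],
    [-0.007,-0.001,-0.013,0,0.005,0,1],
    [-0.007,-0.001,-0.013,0,0.005,0,1]
  ]
}}

```text
t: 14.27
tool_pos: [0.6238, -0.0551, 0.0625]
eef_rot: [-0.001, 0.63, 0.777, 0.0]
wrist_force: [-1.4, 1.7, 15.5]
gripper_width: 0.58
```

Run:
```python
from h import *
for i in range(3): r=optics.read_camera("wrist"); state()
a=cv2.imread("pics/n_wrist.png"); b=cv2.imread("pics/o_wrist.png"); c=r["image"][:,:,::-1]
cv2.imwrite("pics/r_z.png",np.vstack([cv2.resize(np.ascontiguousarray(x[80:200,170:335]),None,fx=4,fy=3.3/2,interpolation=cv2.INTER_CUBIC) for x in(a,b,c)]))
s=optics.read_camera("scene")
b=cv2.imread("pics/h_scene.png")
cv2.imwrite("pics/r_s.png",cv2.resize(s["image"][165:220,210:275,::-1],None,fx=10,fy=10,interpolation=cv2.INTER_CUBIC))
```

```text
t 14.32 tcp [ 0.6238 -0.0551  0.0625] q [-9.000e-04  6.299e-01  7.767e-01  2.000e-04] F [-2.7  2.1 16. ] T [ 0.47  0.19 -0.08] w 0.575 j [-0.09  0.27  0.06  1.36  0.    1.27]
t 14.37 tcp [ 0.6238 -0.0551  0.0625] q [-9.000e-04  6.299e-01  7.767e-01  2.000e-04] F [-2.2  2.3 16.6] T [ 0.44  0.24 -0.09] w 0.573 j [-0.09  0.27  0.06  1.36  0.    1.27]
t 14.42 tcp [ 0.6238 -0.0551  0.0625] q [-8.000e-04  6.299e-01  7.767e-01  2.000e-04] F [-2.3  1.9 16.1] T [ 0.42  0.21 -0.04] w 0.578 j [-0.09  0.27  0.06  1.36  0.    1.27]
```

View pics/r_z.png

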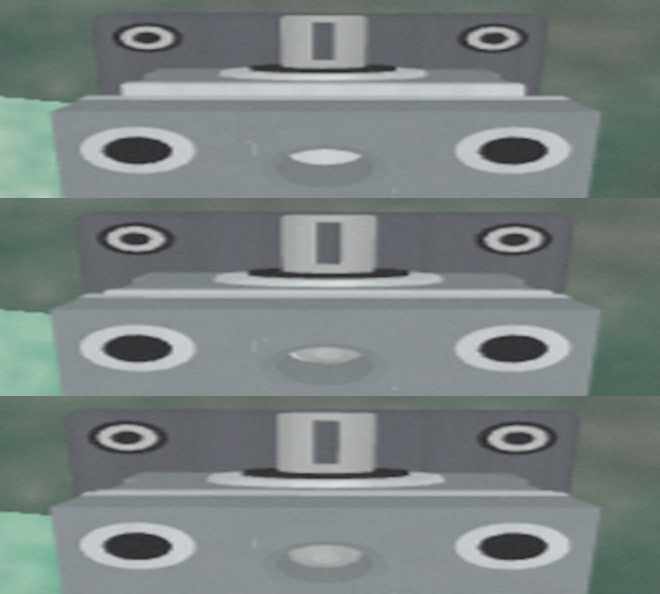

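View pics/r_s.png

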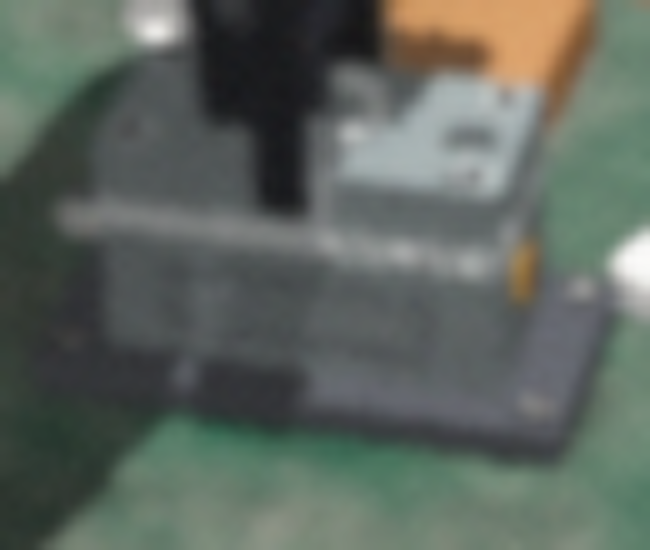

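Call:
{"name": "carry_out", "arguments": {
  "targets": [
    [-0.007,0.001,-0.015,-0.001,0.003,0,1],
    [-0.008,0.001,-0.018,-0.001,0.003,0,1],
    [-0.008,0.001,-0.018,-0.001,0.003,0,1]
  ],
  "grip_force": 110
}}

```text
t: 14.72
tool_pos: [0.6238, -0.0551, 0.0625]
eef_rot: [0.001, 0.63, 0.777, 0.0]
wrist_force: [-4.7, 0.4, 22.1]
gripper_width: 0.581
```

Run:
```python
from h import *
for i in range(8): r=optics.read_camera("wrist"); i%3 or state()
```

```text
t 14.77 tcp [ 0.6238 -0.0552  0.0625] q [0.0008 0.6299 0.7766 0.    ] F [-4.5  0.5 23.2] T [ 0.06  0.88 -0.03] w 0.581 j [-0.09  0.27  0.06  1.36 -0.    1.28]
t 14.92 tcp [ 0.6238 -0.0551  0.0625] q [7.000e-04 6.299e-01 7.767e-01 1.000e-04] F [-4.   0.3 23.3] T [0.01 0.89 0.01] w 0.581 j [-0.09  0.27  0.06  1.36 -0.    1.28]
t 15.07 tcp [ 0.6238 -0.0551  0.0625] q [7.000e-04 6.299e-01 7.767e-01 0.000e+00] F [-4.  -0.8 23.3] T [0.04 0.87 0.01] w 0.576 j [-0.09  0.27  0.06  1.36 -0.    1.28]
```

Run:
```python
from h import *
print(order.close_job()); state()
```

```text
the job is handed in; nothing more can be done
None
the job is handed in; nothing more can be done
```

The gearbox is assembled as asked: the housing sits flat on the stand's two pegs, and the cover is on its dowels. I handed the job in at about 15 s with the gripper still holding the cover pressed shut. The hand-in returned no verdict.

**Housing:** it went over both pegs with no sideways resistance. The tool stopped at 28.4 mm with contact force; 28.3 mm was expected for fully seated. A picture after release put its centre at (0.6236, -0.0547) m with a yaw of 101.8°, which matches the stand.

**Cover:** the dowels entered freely. Pressing stopped at a tool height of 62.5 mm, which puts the underside about 58.1 mm above the bench against 58 mm nominal. Raising the net push from about 16 N to 23 N did not move it further, so the halves are meeting rather than only compressing the spring. The readings then stayed steady for 0.3 s, with tilt around 0.1° and the grip set to 110 N.

**What is less certain:**
- **Gap all round:** the scene camera is too coarse to show a hairline gap. "Closed all round" therefore rests on the height, the stiff stop and the wrist view of the shaft end, where no gap showed.
- **Side load:** about 4 N sideways and 0.9 N m at the wrist remained at the end, from the arm flexing under the push.
- **Network positions:** some network points were a few millimetres off or plainly wrong, so I used part corners and peg collars read by eye from the pictures instead.
- **Bystanders:** I did not touch the pulley, hex key or screwdriver. They looked undisturbed in the pictures taken along the way, but I did not measure them separately at the end.

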